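# Stack the open screw tub and screw its lid on

### The job

Stack the open white tub of screws upright on the storage box, with all four of its feet down in the recesses of the box lid so that it cannot turn, and let go of it. Then set the screw lid level on its neck, turn it back (counter-clockwise from above) until it drops into the start of the thread, and tighten it clockwise to the stop, and leave the closed tub there on the box. Leave the mug, the tape roll and the spring clamp where they are.

Things in the scene. Friction and masses are not known exactly. Their poses are not given: they have to be found in the camera images.
- box_nest (a point): Storage box, fixed, grey, 130x130 mm, 60 mm high. Point: middle of the lid at the level of the recess floors (54 mm above the bench). x, y along its sides. Four recesses, 17 mm square, 6 mm deep, centred at x, y = +-25 mm, take the tub's feet with 2 mm to spare all round; the tub stands centred on the lid, in any of four quarter turns.
- tub_mid (a point): Open white tub of screws, 0.4-0.6 kg. Point: its centre, 52 mm above the underside of its feet; z up, x, y square to its sides. Body 66x66 mm, from 6 to 80 mm above the underside of the feet; feet 13 mm square, 6 mm high, at x, y = +-25 mm. Round neck on top, 50 mm across (46 at the rim), up to 104 mm, with thread ridges 61 mm across.
- tub_foot (a point): Point of the tub between its feet, at their underside; axes as tub_mid.
- tub_seat (a point): Point on the tub's axis, 83 mm above the underside of its feet, where lid_edge lies (0 to 1 mm above) when the lid is tight. Four-start thread: the lid's lugs first rest on ridges, where upright stops block clockwise turning; turned counter-clockwise (a quarter turn at most) the lugs reach gaps and the lid, if free to fall, drops 8 mm; clockwise turning then lowers it 3 mm more, to the stops.
- lid_grip (a point): Screw lid, grey, 0.07-0.11 kg, lying open side down: cap 69 mm across, 25 mm high, with an upright finger bar on top, 54 mm long (x), 14 thick (y), from 25 to 53 mm above the lid's lower edge. Point: centre of the bar, on the lid's axis, 39 mm above the lower edge; z up. Four lugs inside the bore. 1.2 mm of play on the neck, whose taper centres it from 3 mm off.
- lid_edge (a point): Point on the lid's axis at its lower edge; axes as lid_grip. Lid's turn from the tub's axes, counter-clockwise +, alike each quarter turn: 0 (bar square with the tub) tight; 0 to 54 deg lugs on the ridges (lid_edge 11 mm above tub_seat) or screwed in under them; 55 to 72 over the gaps (3 mm above when dropped); 73 to 90 on top of the stops (14 mm above).
- mug: Bystander: mug, 78 mm across, 116 mm over the handle, 101 mm high; origin under its middle.
- tape: Bystander: roll of black tape, 58 mm across, 19 mm high; origin under its middle.
- clamp: Bystander: black spring clamp lying flat, 62 x 111 x 22 mm; origin under its middle.

How it is judged:
On the way, in this order (a step that is already met when the one before it is completed fails the run):
1. the tub stands on the box, all four feet down in the recesses, and is let go (z of tub_foot in the frame of box_nest below 0.0025 m and horizontal distance between tub_foot and box_nest below 0.005 m and angle between tub_foot's own z axis and vertical below 0.05 rad and contact force between the fingers and tub below 0.1 N), for 0.2 s.
2. the lid sits level over the neck, at most 17 mm above its tight position (z of lid_edge in the frame of tub_seat between 0.005 and 0.017 m and horizontal distance between lid_edge and tub_seat below 0.005 m and angle between lid_edge's own z axis and vertical below 0.1 rad), for 0.1 s.
3. the lid has dropped level into the start of the thread (3 mm above its tight position) before it is tightened (z of lid_edge in the frame of tub_seat between 0.0015 and 0.0045 m and horizontal distance between lid_edge and tub_seat below 0.004 m and angle between lid_edge's own z axis and vertical below 0.06 rad), for 0.1 s.
At the end, for the whole second after the job is handed in: Tub upright on the box, feet on the recess floors (within 2.5 mm in height, 5 mm sideways); lid level on it, fully down (within 2 mm in height, 4 mm sideways, 0.04 rad) and turned to the stop (bar square with the tub's sides within 0.16 rad); both at rest (z of tub_foot in the frame of box_nest below 0.0025 m and horizontal distance between tub_foot and box_nest below 0.005 m and angle between tub_foot's own z axis and vertical below 0.05 rad and z of lid_edge in the frame of tub_seat below 0.002 m and horizontal distance between lid_edge and tub_seat below 0.004 m and angle between the z axis of lid_edge and the z axis of tub_seat, either way round below 0.04 rad and (angle between the x axis of lid_edge and the x axis of tub_seat, either way round below 0.16 rad or angle between the x axis of lid_edge and the y axis of tub_seat, either way round below 0.16 rad) and linear speed of each of lid, tub below 0.02 m/s); the robot touches nothing.
It fails at once if the tub is tipped by more than 0.6 rad (angle between tub_foot's own z axis and vertical above 0.6 rad).
It fails at once if the mug, the tape roll or the spring clamp is moved by more than 30 mm (distance of any of mug, tape, clamp from where it was at the start of the episode above 0.03 m).
It also fails if it takes over 58 s, if anything falls off the work surface, if the arm or the gripper's body presses on something with over 40 N, if the wrist force passes 120 N, or if a joint passes its speed limit or range.

### The arm

A 7-joint arm with a two-finger parallel gripper is mounted at the origin on a cart in front of the work surface, level with it; the furniture and walls round the work are solid. World frame = base frame: x ahead of the robot, y to its left, z up, the work surface at z = 0. Lengths are in m, angles in rad, forces in N, time in s.
With the tool pointing down it reaches from about 0.4 to 0.9 m from the base axis. Payload 5.5 kg.
Tool frame: the origin (TCP) lies between the finger pads; the fingertips stand 19 mm ahead of it and the grasp point (between the pads) is the TCP; z points along the fingers, y is the line along which they close (so a half turn about z gives the same grasp; the last joint's range is limited). The gripper opens to 85 mm and grips with 20 to 120 N. Pads are 22 mm wide; open, the fingers measure 114 mm over their backs; the gripper's body (76 mm by 85 mm) begins 54 mm behind the grasp point. The pads swing forward as they close: fully open they stand 13 mm farther back than shut.
Start: joints at [-1.083, 0.501, -0.427, 1.55, 0.221, 1.138, -0.21], TCP at [0.145, 0.634, 0.25] pointing down, gripper open.
Joint ranges: [-2.88, 2.88], [-0.31, 2.03], [-1.54, 1.56], [0.2, 2.42], [-1.41, 4.55], [0.19, 2.02], [-2.57, 2.57]. Speed limits (rad/s): [2.57, 2.57, 3.14, 3.14, 3.14, 3.14, 3.14].

### API

Orientations are given as a 3x3 rotation matrix whose columns are the frame's x, y, z axes.
In Python, from rig import ctrl, imaging, order gives the robot as it stands. The module is installed in compiled form; this text tells all that it offers.
- The arm moves only by the tool servo_tool, never from a script. Its argument "deltas" is text: rows parted by semicolons, each of 7 numbers parted by spaces: the turn, a rotation vector about the world's x, y, z in units of pi rad (1.0 is pi rad), then the shift along the world's x, y, z in units of 0.1 m (1.0 is 0.1 m), then the opening, from -1 (shut) to 1 (fully open). In form: wx wy wz tx ty tz hand; .... A call has 1 to 8 rows; each row is the pose to reach, as a shift and turn from the pose commanded when the call began, turning the shorter way round; what a row does not reach only later rows make up. A row lasts 1/10 s, in which the tool goes at most 50 mm and 8.59 degrees, less where a joint would pass 70% of its speed; a pose out of reach is approached as far as the arm can. A call with a number of a shift or a turn outside -1 to 1 is refused whole. A call with a gripper value outside its range is refused whole. The fingers move at their own pace and stop on an object; "force" is the grip in N (left out, the last holds). Time passes only in rows, so rows that repeat a pose let the fingers close. It gives the time, the measured TCP pose, the force, the opening and the grip force at its end, in the units of the state.
- ctrl.sense(): the state, without advancing time (a new reading comes with each control period).
- imaging.camera(name): name is "scene" or "top" or "wrist"; returns a dict with "image" (384x512x3 uint8, red, green, blue), "fx", "fy", "cx", "cy" (pixels), "distortion" ([k1, k2, p1, p2, k3] as OpenCV has them; the pictures are not rectified), "pose" (4x4, takes a point from camera to world coordinates). Camera axes: x right, y down, z forward; pixel columns grow to the right and rows downward; lengths in m; the calibration is good to about 2 mm. A picture is of the moment at which its call begins. There is no depth.
- order.finish_job(): hands the job in; it is judged then, once.
The state is a dict: "t": time; "qpos": joint angles; "qd": joint speeds; "tau": joint torques, N m; "tool_pos": TCP position; "tool_rot": TCP orientation; "ft_force": force on the tool from outside, world axes, zero at the start; "torque": the same for the moment, N m; "gripper_width": finger opening in m; "finger_force": force on a finger pad.
Only numpy, scipy, OpenCV 4.12 (cv2) and the standard library are available. Lean on these libraries where they do the work, as an engineer would, in place of code of your own. Each camera call takes 0.05 s, during which the arm holds its last target. There are 200 camera calls.

## Working session

There is one attempt and no reset: what is moved stays moved. The work goes in short steps, Python scripts to look and compute and a tool call to move; the robot and the scene stay as the last step left them, time stands still between calls to the robot, and variables do not carry over. Pictures are saved under pics/ and viewed, at most 10 in all, crops included, and the job is handed in when it is done.

Besides the shell and the picture viewer there is one more tool, called after "Emit:" as a command line: name --argument value ..., lists and objects as JSON in quotes. servo_tool: Moves the arm, as the interface text tells. Shifts and turns lie within -1 to 1; 1 stands for 0.1 m of shift or pi rad of turn. Its arguments: {"type":"object","properties":{"deltas":{"type":"string"},"force":{"type":"number"}},"required":["deltas"]}

```bash
mkdir -p pics; cat > h.py <<'E'
import numpy as np, cv2, pickle
from rig import ctrl, imaging, order
def snap(n,f):
    c=imaging.camera(n); cv2.imwrite(f'pics/{f}.png',c['image'][:,:,::-1]); pickle.dump(c,open(f'pics/{f}.pkl','wb')); return c
def load(f): return pickle.load(open(f'pics/{f}.pkl','rb'))
def K(c): return np.array([[c['fx'],0,c['cx']],[0,c['fy'],c['cy']],[0,0,1.]])
def ray(c,px,z):
    p=cv2.undistortPoints(np.array(px,float).reshape(-1,1,2),K(c),np.array(c['distortion'],float)).reshape(-1,2)
    T=np.array(c['pose']); d=np.c_[p,np.ones(len(p))]@T[:3,:3].T; o=T[:3,3]
    return o+d*((z-o[2])/d[:,2])[:,None]
def proj(c,P):
    T=np.linalg.inv(np.array(c['pose'])); r=cv2.Rodrigues(T[:3,:3])[0]
    return cv2.projectPoints(np.array(P,float).reshape(-1,1,3),r,T[:3,3],K(c),np.array(c['distortion'],float))[0].reshape(-1,2)
E
python3 - <<'E'
from h import *
a=snap('scene','s0');b=snap('top','t0')
for c in(a,b): print(np.round(c['pose'],3),c['fx'],c['distortion'])
s=ctrl.sense();print(s['t'],s['tool_pos'],np.round(s['tool_rot'],3),s['gripper_width'])
E
```

```text
[[ 0.823 -0.449  0.349  0.221]
 [-0.568 -0.641  0.516 -0.317]
 [-0.008 -0.623 -0.782  0.849]
 [ 0.     0.     0.     1.   ]] 386.6224184181064 [-0.10952702  0.          0.          0.          0.        ]
[[-0.074 -0.973  0.218  0.361]
 [-0.997  0.073 -0.017  0.199]
 [ 0.    -0.219 -0.976  1.05 ]
 [ 0.     0.     0.     1.   ]] 447.3790457680357 [-0.02246391  0.          0.          0.          0.        ]
0.1 [0.14481454 0.6330631  0.24935524] [[-0.975  0.223 -0.   ]
 [ 0.223  0.975 -0.002]
 [ 0.    -0.002 -1.   ]] 0.08520467000289494
```

View pics/t0.png

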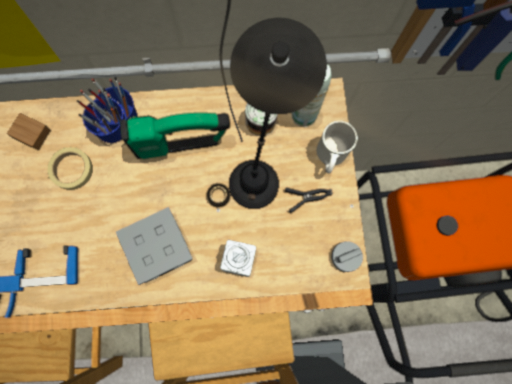

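View pics/s0.png

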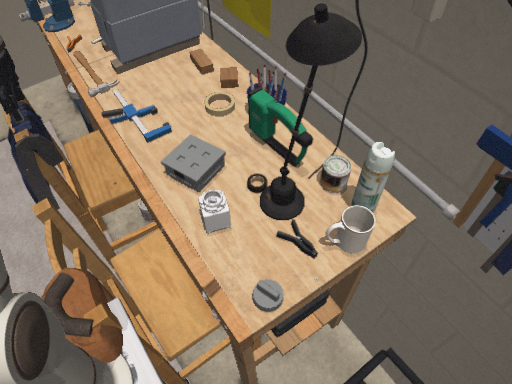

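The top view shows the box at about (155,245), the tub at (238,258) and the lid at (346,256). The lamp base is at (255,185). I'll zoom in on both views.

```bash
python3 - <<'E'
from h import *
a=cv2.imread('pics/t0.png')[200:290,110:270]; a=cv2.resize(a,None,fx=5,fy=5,interpolation=2)[:, :800]
l=cv2.imread('pics/t0.png')[230:280,315:380]; l=cv2.resize(l,None,fx=3,fy=3,interpolation=2)
o=np.zeros((600,800,3),np.uint8);o[:450]=a;o[450:600,:195]=l
s=cv2.imread('pics/s0.png')[275:315,245:295]; o[450:570,200:350]=cv2.resize(s,None,fx=3,fy=3,interpolation=2)
s=cv2.imread('pics/s0.png')[185:235,190:240]; o[450:600,400:550]=cv2.resize(s,None,fx=3,fy=3,interpolation=2)
cv2.imwrite('pics/c1.png',o)
t=load('t0')
print('box',ray(t,[155,245],.06),'tub',ray(t,[238,258],.08),'lid',ray(t,[346,256],.04),'lamp',ray(t,[254,185],0),'head',ray(t,[278,65],.4))
E
```

```text
box [[0.49241334 0.39121468 0.06      ]] tub [[0.44836172 0.20937088 0.08      ]] lid [[ 0.4382119  -0.03301792  0.04      ]] lamp [[0.62830032 0.1592096  0.        ]] head [[0.72090627 0.12039302 0.4       ]]
```

View pics/c1.png

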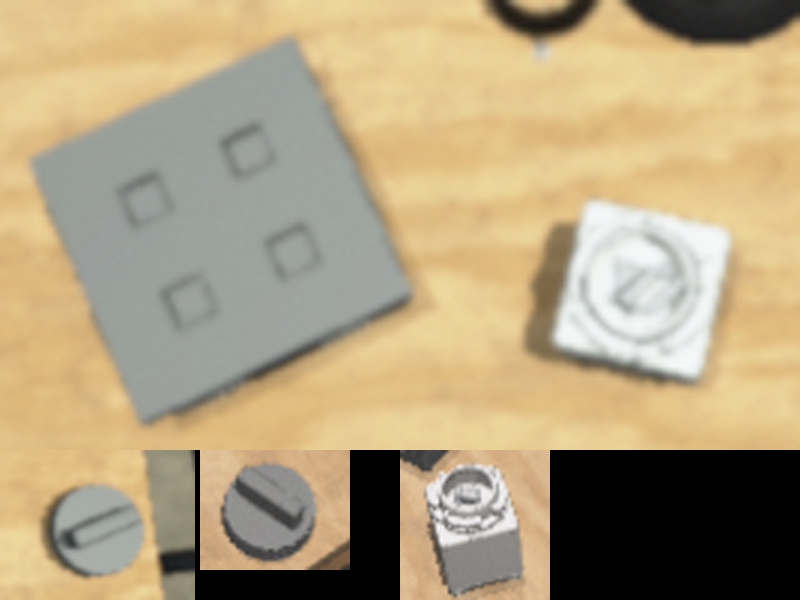

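The crops give sharp corners: box at (32,160), (293,38), (410,297), (145,420), and tub at (585,202), (730,235), (697,380), (553,345). Next I'll compute the poses.

```bash
python3 - <<'E'
from h import *
t=load('t0');s=load('s0')
def c(P,ox,oy,k): P=np.array(P,float); return (P+.5)/k-.5+[ox,oy]
def sq(P):
    m=P[:,:2].mean(0); d=P[:,:2]-m; a=np.degrees(np.arctan2(d[:,1],d[:,0])); return m,a, (np.linalg.norm(d,axis=1)*2**.5)
b=c([(32,160),(293,38),(410,297),(145,420)],110,200,5); r=c([(146,201),(248,151),(294,250),(190,301)],110,200,5)
u=c([(585,202),(730,235),(697,380),(553,345)],110,200,5)
print('box',sq(ray(t,b,.06)));print('rec',sq(ray(t,r,.057)));print('tub',sq(ray(t,u,.08)))
l=c([(97,80)],315,230,3);bar=c([(65,93),(140,62)],315,230,3)
print('lidcap',ray(t,l,.025),'bar',ray(t,bar,.053))
# model overlays to check: scene view prediction
for n,x in(('tub',ray(t,u,.08).mean(0)),('box',ray(t,b,.06).mean(0)),('lid',ray(t,l,.025)[0])): print(n,x,proj(s,x))
E
```

```text
box (array([0.49272703, 0.3943647 ]), array([  66.49860173,  -23.16072564, -114.20704802,  156.77816065]), array([0.12807208, 0.12782656, 0.12822585, 0.12624662]))
rec (array([0.49374731, 0.39511649]), array([  67.62352623,  -22.94535183, -112.21896197,  156.65422349]), array([0.04962516, 0.04995713, 0.04997686, 0.05009923]))
tub (array([0.44924622, 0.20963679]), array([  28.57842908,  -62.52080615, -152.23607591,  117.64667283]), array([0.06424259, 0.06391118, 0.06404741, 0.06299729]))
lidcap [[ 0.43843809 -0.03864933  0.025     ]] bar [[ 0.4285832  -0.00735619  0.053     ]
 [ 0.44713162 -0.06574996  0.053     ]]
tub [0.44924622 0.20963679 0.08      ] [[212.47877902 202.6400624 ]]
box [0.49272703 0.3943647  0.06      ] [[192.90029447 156.00832284]]
lid [ 0.43843809 -0.03864933  0.025     ] [[267.25648989 292.03863342]]
```

Emit:
servo_tool --deltas "0 0 0 0.9 -0.6 0 1;0 0 0 0.9 -0.6 0 1;0 0 0 0.9 -0.6 0 1"

```text
t: 0.4
tool_pos: [0.2428, 0.569, 0.2493]
tool_rot: [[-0.973, 0.232, 0.004], [0.232, 0.973, -0.004], [-0.005, -0.003, -1.0]]
ft_force: [0.5, -0.2, 0.4]
gripper_width: 0.0855
finger_force: 0.0
```

Emit:
servo_tool --deltas "0 0 0 0.9 -0.6 0 1;0 0 0 0.9 -0.6 0 1;0 0 0 0.9 -0.6 0 1"

```text
t: 0.7
tool_pos: [0.3326, 0.5082, 0.2495]
tool_rot: [[-0.972, 0.233, 0.003], [0.233, 0.972, -0.004], [-0.004, -0.003, -1.0]]
ft_force: [0.7, -0.6, -0.4]
gripper_width: 0.0853
finger_force: 0.0
```

Emit:
servo_tool --deltas "0 0 0 0.9 -0.6 0 1;0 0 0 0.9 -0.6 0 1;0 0 0 0.9 -0.6 0 1"

```text
t: 1.0
tool_pos: [0.4221, 0.4475, 0.2496]
tool_rot: [[-0.972, 0.233, 0.003], [0.233, 0.972, -0.004], [-0.004, -0.003, -1.0]]
ft_force: [-0.1, 0.0, -0.1]
gripper_width: 0.0853
finger_force: 0.0
```

Emit:
servo_tool --deltas "0 0 -0.023 0.78 -0.6 0.2 1;0 0 -0.023 0.78 -0.6 0.2 1;0 0 -0.023 0.78 -0.6 0.2 1;0 0 -0.023 0.78 -0.6 0.2 1"

```text
t: 1.4
tool_pos: [0.4944, 0.3919, 0.27]
tool_rot: [[-0.955, 0.297, -0.0], [0.297, 0.955, -0.001], [-0.0, -0.001, -1.0]]
ft_force: [-1.5, 0.3, -0.1]
gripper_width: 0.0852
finger_force: 0.0
```

```bash
python3 - <<'E'
from h import *
c=snap('wrist','w0');print(np.round(c['pose'],3))
E
```

```text
[[ 0.297  0.915  0.272  0.426]
 [ 0.955 -0.284 -0.085  0.414]
 [-0.     0.285 -0.958  0.394]
 [ 0.     0.     0.     1.   ]]
```

Emit:
servo_tool --deltas "0 0 0 -0.22 -0.9 0 1;0 0 0 -0.22 -0.9 0 1"

```text
t: 1.65
tool_pos: [0.4683, 0.3045, 0.2691]
tool_rot: [[-0.958, 0.288, -0.002], [0.288, 0.958, -0.0], [0.002, -0.001, -1.0]]
ft_force: [0.6, -1.6, 1.7]
gripper_width: 0.0856
finger_force: 0.0
```

Emit:
servo_tool --deltas "0 0 0 -0.22 -0.92 0 1;0 0 0 -0.22 -0.92 0 1;0 0 0 -0.22 -0.92 0 1;0 0 0 -0.22 -0.92 0 1"

```text
t: 2.05
tool_pos: [0.4479, 0.2122, 0.2705]
tool_rot: [[-0.956, 0.292, 0.0], [0.292, 0.956, 0.0], [-0.0, 0.0, -1.0]]
ft_force: [-0.5, 0.6, 0.4]
gripper_width: 0.0852
finger_force: 0.0
```

```bash
python3 - <<'E'
from h import *
c=snap('wrist','w1');print(np.round(c['pose'],3))
cv2.imwrite('pics/c2.png',cv2.resize(np.vstack([load('w0')['image'],c['image']])[:,:,::-1],(400,600)))
o=np.hstack([load('w0')['image'],c['image']])[:,:,::-1]; cv2.imwrite('pics/c2.png',cv2.resize(o,(800,300),interpolation=3))
E
```

```text
[[ 0.292  0.917  0.273  0.379]
 [ 0.957 -0.28  -0.083  0.234]
 [ 0.001  0.285 -0.958  0.394]
 [ 0.     0.     0.     1.   ]]
```

View pics/c2.png

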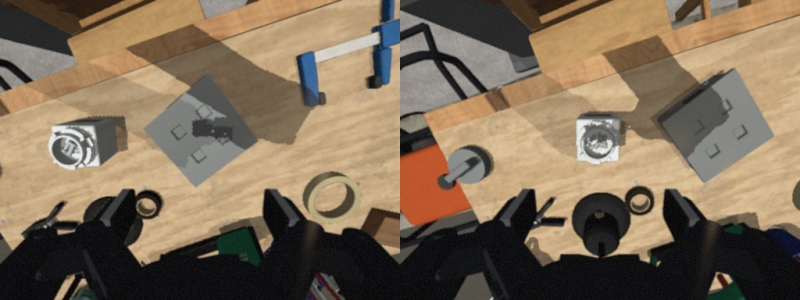

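The wrist view from above the tub (right half) holds the lid at (467,165), the tub at (598,140) and the box at (715,130). I'll enlarge these for precise corners.

```bash
python3 - <<'E'
from h import *
i=load('w1')['image'][:,:,::-1]
o=np.zeros((600,800,3),np.uint8)
o[:300,:300]=cv2.resize(i[140:215,220:295],None,fx=4,fy=4,interpolation=2)
o[300:600,:300]=cv2.resize(i[175:250,45:120],None,fx=4,fy=4,interpolation=2)
o[:480,300:780]=cv2.resize(i[80:240,325:485],None,fx=3,fy=3,interpolation=2)
cv2.imwrite('pics/c3.png',o)
E
```

```text
(no output)
```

View pics/c3.png

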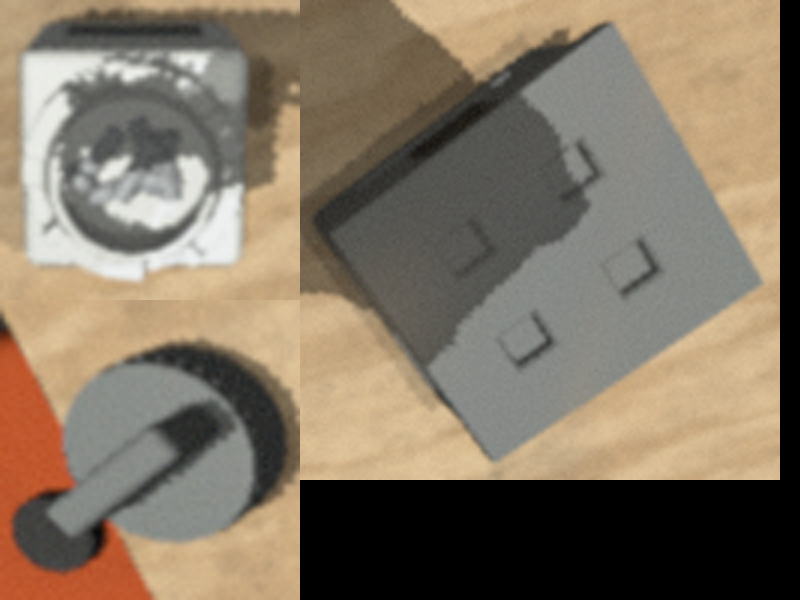

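```bash
python3 - <<'E'
from h import *
t=load('w1')
def c(P,ox,oy,k): P=np.array(P,float); return (P+.5)/k-.5+[ox,oy]
def sq(P):
    m=P[:,:2].mean(0); d=P[:,:2]-m; a=np.degrees(np.arctan2(d[:,1],d[:,0])); return m,a, (np.linalg.norm(d,axis=1)*2**.5)
u=c([(22,52),(246,52),(243,264),(26,266)],220,140,4)
b=c(np.array([(328,228),(610,22),(762,284),(495,461)])-[300,0],325,80,3)
br=c(np.array([(155,428),(180,452),(72,537),(47,512)])-[0,300],45,175,4)
print('tub',sq(ray(t,u,.08)));print('box',sq(ray(t,b,.06)))
B=ray(t,br,.053)[:,:2];print('bar',B.mean(0),B, np.degrees(np.arctan2(*((B[0]+B[1]-B[2]-B[3])[::-1]))),np.linalg.norm((B[0]+B[1]-B[2]-B[3])/2))
print('cap',ray(t,c([(159,152)],45,175,4),.025))
E
```

```text
tub (array([0.45076004, 0.20993296]), array([-152.0727601 ,  118.16125382,   28.91145974,  -62.25909755]), array([0.06375466, 0.06373706, 0.06423533, 0.06484025]))
box (array([0.49290701, 0.39519041]), array([-114.30221776,  156.98287111,   66.06549227,  -22.82363571]), array([0.13050175, 0.12840115, 0.13004912, 0.12924651]))
bar [ 0.43945348 -0.03817507] [[ 0.42612634 -0.01566831]
 [ 0.43611956 -0.01157928]
 [ 0.45312677 -0.06087533]
 [ 0.44244124 -0.06457737]] 108.74266059574342 0.051852207132007756
cap [[ 0.43859497 -0.03896756  0.025     ]]
```

Emit:
servo_tool --deltas "0 0 0 0.02 -0.02 -1 1;0 0 0 0.02 -0.02 -1 1;0 0 0 0.02 -0.02 -1 1"

```text
t: 2.4
tool_pos: [0.4459, 0.2097, 0.1645]
tool_rot: [[-0.957, 0.289, -0.012], [0.289, 0.957, -0.004], [0.01, -0.007, -1.0]]
ft_force: [-1.6, -0.3, -0.2]
gripper_width: 0.0858
finger_force: 0.0
```

Emit:
servo_tool --deltas "0 0 0 0 0 -0.5 1;0 0 0 0 0 -0.8 1;0 0 0 0 0 -1 1;0 0 0 0 0 -1 1;0 0 0 0 0 -1 1"

```text
t: 2.9
tool_pos: [0.4517, 0.2115, 0.0718]
tool_rot: [[-0.957, 0.291, 0.001], [0.291, 0.957, 0.001], [-0.001, 0.001, -1.0]]
ft_force: [0.6, -0.6, 0.8]
gripper_width: 0.0855
finger_force: 0.0
```

Emit:
servo_tool --deltas "0 0 0 -0.01 -0.01 -0.12 1;0 0 0 -0.01 -0.01 -0.12 1;0 0 0 -0.01 -0.01 -0.12 -0.1;0 0 0 -0.01 -0.01 -0.12 -1;0 0 0 -0.01 -0.01 -0.12 -1;0 0 0 -0.01 -0.01 -0.12 -1;0 0 0 -0.01 -0.01 -0.12 -1;0 0 0 -0.01 -0.01 -0.12 -1" --force 50

```text
t: 3.7
tool_pos: [0.4504, 0.209, 0.0591]
tool_rot: [[-0.956, 0.293, 0.001], [0.293, 0.956, 0.001], [-0.001, 0.001, -1.0]]
ft_force: [-0.3, 0.7, 6.6]
gripper_width: 0.0654
finger_force: 56.0
```

```bash
python3 - <<'E'
from h import *
for k in range(4):
    imaging.camera('top'); s=ctrl.sense(); print(s['t'],np.round(s['tool_pos'],4),np.round(s['tool_rot'][:2],4).tolist(),s['gripper_width'],s['finger_force'],np.round(s['ft_force'],1),np.round(s['qpos'],2))
E
```

```text
3.75 [0.4503 0.209  0.0591] [[-0.9562, 0.2927, 0.001], [0.2927, 0.9562, 0.0005]] 0.06535504144648142 55.991084575653076 [-0.8  0.7  6.7] [-0.31  0.5  -0.22  2.07  0.18  0.59  0.62]
3.8 [0.4504 0.209  0.0591] [[-0.9562, 0.2926, 0.0011], [0.2926, 0.9562, 0.0005]] 0.06539510375954168 55.98977744579315 [-1.4  0.4  6.2] [-0.31  0.5  -0.22  2.07  0.18  0.59  0.62]
3.85 [0.4503 0.209  0.0591] [[-0.9562, 0.2926, 0.0011], [0.2926, 0.9562, 0.0005]] 0.06571932088995446 55.99151015281677 [-1.   0.2  5.5] [-0.31  0.5  -0.22  2.07  0.18  0.59  0.62]
3.9 [0.4504 0.209  0.0591] [[-0.9562, 0.2927, 0.001], [0.2927, 0.9562, 0.0005]] 0.06543440493167368 55.99163889884949 [-1.   1.4  7. ] [-0.31  0.5  -0.22  2.07  0.18  0.59  0.62]
```

Emit:
servo_tool --deltas "0 0 0 0 0 0.4 -1;0 0 0 0 0 1 -1;0 0 0 0 0 1 -1"

```text
t: 4.2
tool_pos: [0.4523, 0.2099, 0.1625]
tool_rot: [[-0.956, 0.293, 0.006], [0.293, 0.956, 0.003], [-0.005, 0.005, -1.0]]
ft_force: [1.9, 0.9, -5.1]
gripper_width: 0.0655
finger_force: 61.8
```

Emit:
servo_tool --deltas "0 0 -0.04 0.22 0.46 0 -1;0 0 -0.08 0.22 0.93 0 -1;0 0 -0.12 0.22 0.93 0 -1;0 0 -0.143 0.22 0.93 0 -1"

```text
t: 4.6
tool_pos: [0.47, 0.3032, 0.1564]
tool_rot: [[-0.734, 0.68, -0.003], [0.68, 0.734, -0.001], [0.001, -0.003, -1.0]]
ft_force: [-0.3, 0.1, -6.5]
gripper_width: 0.0652
finger_force: 61.6
```

Emit:
servo_tool --deltas "0 0 -0.04 0.22 0.46 0 -1;0 0 -0.08 0.22 0.93 0 -1;0 0 -0.12 0.22 0.93 0 -1;0 0 -0.142 0.22 0.93 0 -1;0 0 -0.142 0.22 0.93 0 -1;0 0 -0.142 0.22 0.93 0 -1"

```text
t: 5.2
tool_pos: [0.4932, 0.3936, 0.1567]
tool_rot: [[-0.371, 0.929, -0.002], [0.929, 0.371, -0.002], [-0.001, -0.003, -1.0]]
ft_force: [-0.0, -0.2, -4.9]
gripper_width: 0.0653
finger_force: 61.6
```

```bash
python3 - <<'E'
from h import *
c=snap('wrist','w2');snap('top','t2');s=ctrl.sense(); print(s['t'],np.round(s['tool_pos'],4),np.round(s['tool_rot'][:2],4).tolist(),s['gripper_width'],s['finger_force'],np.round(s['ft_force'],1),np.round(s['qpos'],2))
i=c['image'][:,:,::-1]; p=proj(c,[[.494,.395,.08]])[0].astype(int);print(p)
cv2.imwrite('pics/c4.png',np.hstack([i[:384,100:500],cv2.resize(cv2.imread('pics/t2.png')[190:300,90:210],(400,384))]))
E
```

```text
5.3 [0.4937 0.3938 0.1575] [[-0.3701, 0.929, -0.0009], [0.929, 0.3701, -0.0009]] 0.06521297854783634 61.58577561378479 [-0.6  0.5 -5.1] [-0.65  0.53 -0.09  1.69  0.05  0.93 -0.38]
[255 209]
```

View pics/c4.png

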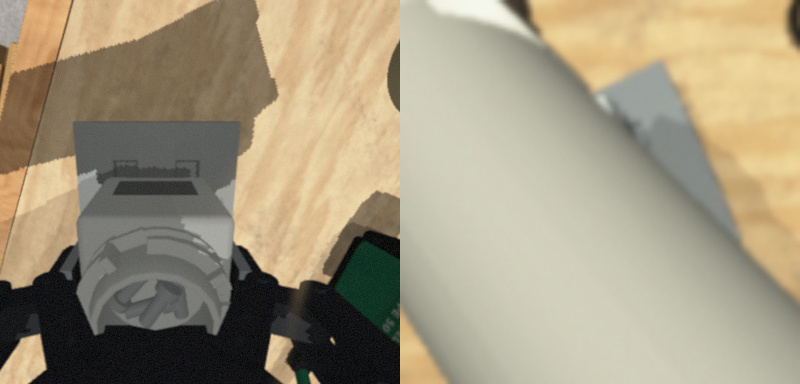

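Wrist view: tub held level. Box far corners are at image (173,122) and (339,122), the tub top edge at (177,217) and (333,217), and the tub bottom edge at (203,178) and (307,178). I'll compare the tub to the box in the tool frame.

```bash
python3 - <<'E'
from h import *
c=load('w2'); R=np.array([[-.3701,.929],[.929,.3701]]); o=np.array([.4937,.3938])
for n,p,z in(('box',[(173,122),(339,122)],.06),('top',[(177,217),(333,217)],.1784),('bot',[(203,178),(307,178)],.1044),('rec',[(214,161),(237,161),(277,161),(299,161)],.06)):
    P=ray(c,p,z)[:,:2]; d=P[1]-P[0]; print(n,np.round((P-o)@R,4).tolist(),np.degrees(np.arctan2(d[1],d[0])))
print((np.array([.494,.395])-o)@R)
# second: gradient edges for tub/box
E
```

```text
box [[0.0658, -0.0636], [0.066, 0.0648]] 21.81686310665467
top [[0.0333, -0.0306], [0.0334, 0.031]] 21.868604979885614
bot [[0.0318, -0.034], [0.0319, 0.034]] 21.845564776677296
rec [[0.0354, -0.0331], [0.0354, -0.0146], [0.0355, 0.0176], [0.0355, 0.0352]] 21.81816766450486
[0.00100377 0.00072282]
```

Emit:
servo_tool --deltas "0 0 0 0.003 0.012 -0.2 -1;0 0 0 0.003 0.012 -0.3 -1;0 0 0 0.003 0.012 -0.36 -1;0 0 0 0.003 0.012 -0.38 -1;0 0 0 0.003 0.012 -0.40 -1;0 0 0 0.003 0.012 -0.42 -1;0 0 0 0.003 0.012 -0.42 -1"

```text
t: 6.0
tool_pos: [0.4943, 0.396, 0.1165]
tool_rot: [[-0.37, 0.929, 0.0], [0.929, 0.37, 0.0], [0.0, 0.0, -1.0]]
ft_force: [-0.2, -0.4, -5.1]
gripper_width: 0.0653
finger_force: 61.5
```

Emit:
servo_tool --deltas "0 0 0 0 0 -0.015 -1;0 0 0 0 0 -0.03 -1;0 0 0 0 0 -0.03 -1"

```text
t: 6.3
tool_pos: [0.4942, 0.3959, 0.1133]
tool_rot: [[-0.369, 0.929, 0.0], [0.929, 0.369, 0.0], [0.0, 0.0, -1.0]]
ft_force: [0.4, 0.3, -6.3]
gripper_width: 0.0655
finger_force: 61.8
```

Emit:
servo_tool --deltas "0 0 0 0 0 -0.01 -1;0 0 0 0 0 -0.01 -1"

```text
t: 6.5
tool_pos: [0.4942, 0.396, 0.1132]
tool_rot: [[-0.369, 0.929, 0.0], [0.929, 0.369, 0.0], [0.0, 0.0, -1.0]]
ft_force: [-1.3, -1.6, 3.7]
gripper_width: 0.0656
finger_force: 62.5
```

Emit:
servo_tool --deltas "0 0 0 0 0 0 1;0 0 0 0 0 0 1;0 0 0 0 0 0 1;0 0 0 0 0 0 1;0 0 0 0 0 0 1;0 0 0 0 0 0 1"

```text
t: 7.1
tool_pos: [0.4942, 0.3959, 0.1123]
tool_rot: [[-0.369, 0.929, 0.0], [0.929, 0.369, 0.0], [0.0, 0.0, -1.0]]
ft_force: [0.4, -0.6, 0.2]
gripper_width: 0.0852
finger_force: 0.0
```

Emit:
servo_tool --deltas "0 0 0 0 0 0.3 1;0 0 0 0 0 0.7 1;0 0 0 0 0 1 1;0 0 0 0 0 1 1"

```text
t: 7.5
tool_pos: [0.4968, 0.398, 0.2179]
tool_rot: [[-0.369, 0.929, 0.007], [0.929, 0.369, 0.006], [0.003, 0.009, -1.0]]
ft_force: [0.5, 0.5, 1.3]
gripper_width: 0.0855
finger_force: 0.0
```

Emit:
servo_tool --deltas "0 0 0 0 0 0.5 1;0 0 0 0 0 0.6 1;0 0 0 0 0 0.6 1;0 0 0 0 0 0.6 1"

```text
t: 7.9
tool_pos: [0.4937, 0.3955, 0.2711]
tool_rot: [[-0.369, 0.929, -0.001], [0.929, 0.369, -0.001], [-0.0, -0.001, -1.0]]
ft_force: [-0.8, -1.0, 0.4]
gripper_width: 0.0855
finger_force: 0.0
```

```bash
python3 - <<'E'
from h import *
c=snap('wrist','w3');s=ctrl.sense(); print(s['t'],np.round(s['tool_pos'],4),np.round(s['tool_rot'][:2],4).tolist())
i=c['image'][:,:,::-1]; p=proj(c,[[.494,.395,.1]])[0].astype(int);print(p)
x,y=p; print(x-85,y-75); cv2.imwrite('pics/c5.png',cv2.resize(i[y-75:y+65,x-85:x+85],None,fx=4,fy=4,interpolation=2))
E
```

```text
7.95 [0.4934 0.3952 0.2703] [[-0.3695, 0.9292, -0.0022], [0.9292, 0.3695, -0.0019]]
[254 182]
169 107
```

View pics/c5.png

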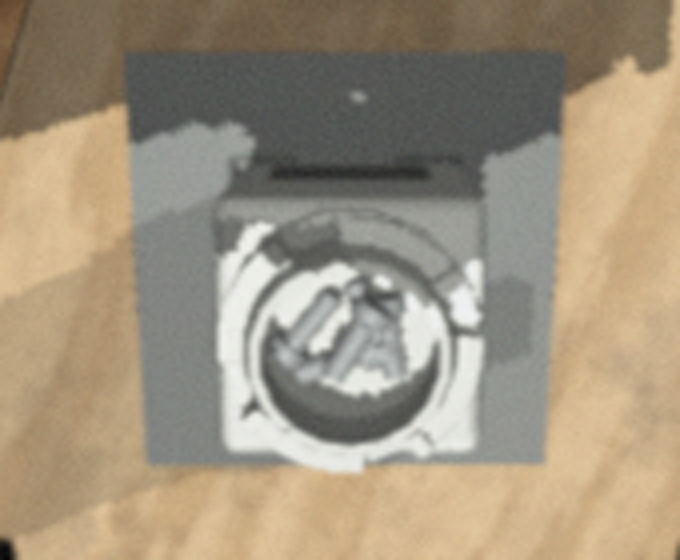

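```bash
python3 - <<'E'
from h import *
c=load('w3')
p=(np.array([(217,200),(485,200),(476,450),(226,450)])+.5)/4-.5+[169,107]
for z in(.134,):
    P=ray(c,p,z)[:,:2];m=P.mean(0);d=P-m;print(m,np.degrees(np.arctan2(d[:,1],d[:,0])),np.linalg.norm(d,axis=1)*2**.5)
E
```

```text
[0.49504811 0.39723665] [ 156.77307044   66.75084113  -23.29549657 -113.16284698] [0.06346237 0.06339391 0.063367   0.06331811]
```

Emit:
servo_tool --deltas "0 0 -0.019 -0.11 -1 0 1;0 0 -0.019 -0.11 -1 0 1;0 0 -0.019 -0.11 -1 0 1"

```text
t: 8.25
tool_pos: [0.4829, 0.2869, 0.2697]
tool_rot: [[-0.305, 0.952, -0.004], [0.952, 0.305, -0.007], [-0.006, -0.006, -1.0]]
ft_force: [0.6, 0.3, 0.4]
gripper_width: 0.0854
finger_force: 0.0
```

Emit:
servo_tool --deltas "0 0 0 -0.11 -1 0 1;0 0 0 -0.11 -1 0 1;0 0 0 -0.11 -1 0 1"

```text
t: 8.55
tool_pos: [0.4713, 0.1876, 0.2703]
tool_rot: [[-0.304, 0.953, -0.004], [0.953, 0.304, -0.005], [-0.004, -0.005, -1.0]]
ft_force: [1.2, 0.8, -0.1]
gripper_width: 0.0856
finger_force: 0.0
```

Emit:
servo_tool --deltas "0 0 0 -0.11 -1 0 1;0 0 0 -0.11 -1 0 1;0 0 0 -0.11 -1 0 1"

```text
t: 8.85
tool_pos: [0.4599, 0.0887, 0.2708]
tool_rot: [[-0.304, 0.953, -0.003], [0.953, 0.304, -0.004], [-0.003, -0.004, -1.0]]
ft_force: [0.1, -0.6, 1.3]
gripper_width: 0.0858
finger_force: 0.0
```

Emit:
servo_tool --deltas "0 0 0 -0.11 -1 -0.2 1;0 0 0 -0.11 -1 -0.2 1;0 0 0 -0.11 -1 -0.2 1"

```text
t: 9.15
tool_pos: [0.4478, -0.0101, 0.2501]
tool_rot: [[-0.305, 0.952, -0.005], [0.952, 0.305, -0.003], [-0.001, -0.005, -1.0]]
ft_force: [0.0, 0.1, -0.5]
gripper_width: 0.0855
finger_force: 0.0
```

Emit:
servo_tool --deltas "0 0 0 -0.11 -0.34 -0.6 1;0 0 0 -0.11 -0.34 -0.6 1;0 0 0 -0.11 -0.34 -0.6 1;0 0 0 -0.11 -0.34 -0.6 1"

```text
t: 9.55
tool_pos: [0.4392, -0.0372, 0.192]
tool_rot: [[-0.314, 0.95, -0.001], [0.95, 0.314, 0.0], [0.001, -0.001, -1.0]]
ft_force: [0.6, 1.0, -0.0]
gripper_width: 0.0857
finger_force: 0.0
```

```bash
python3 - <<'E'
from h import *
c=snap('wrist','w4');s=ctrl.sense(); print(s['t'],np.round(s['tool_pos'],4),np.round(s['tool_rot'][:2],4).tolist(),np.round(s['qpos'],2))
i=c['image'][:,:,::-1]; p=proj(c,[[.439,-.0385,.03]])[0].astype(int);print(p)
x,y=p; print(x-60,y-55); cv2.imwrite('pics/c6.png',cv2.resize(i[y-55:y+55,x-60:x+60],None,fx=4,fy=4,interpolation=2))
E
```

```text
9.6 [ 0.4401 -0.037   0.1928] [[-0.3144, 0.9493, 0.0006], [0.9493, 0.3144, 0.0004]] [-0.13  0.17  0.16  2.12 -0.04  0.85  0.38]
[253 184]
193 129
```

View pics/c6.png

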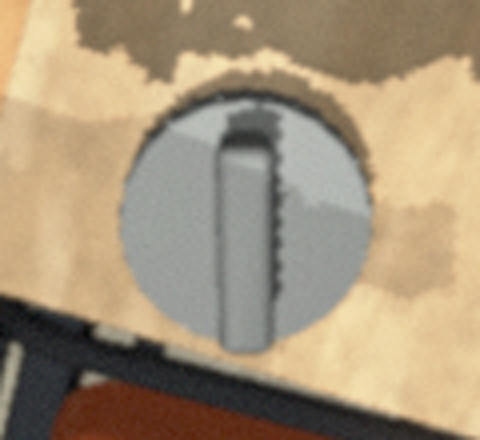

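```bash
python3 - <<'E'
from h import *
c=load('w4')
f=lambda P:(np.array(P)+.5)/4-.5+[193,129]
B=ray(c,f([(217,150),(271,150),(274,350),(221,350)]),.053)[:,:2]; d=B[0]+B[1]-B[2]-B[3]
print(B,B.mean(0),np.degrees(np.arctan2(d[1],d[0])),np.linalg.norm(d)/2)
print(ray(c,f([(120,222),(372,222),(246,97),(246,347)]),.025),ray(c,f([(246,221)]),.025))
E
```

```text
[[ 0.42495103 -0.0171169 ]
 [ 0.43729554 -0.01302925]
 [ 0.45443419 -0.06151526]
 [ 0.44165396 -0.06575113]] [ 0.43958368 -0.03935314] 109.21090618098224 0.05142371375948236
[[ 0.40680535 -0.04949789  0.025     ]
 [ 0.47177063 -0.02797863  0.025     ]
 [ 0.42868049 -0.00655149  0.025     ]
 [ 0.45063301 -0.07312537  0.025     ]] [[ 0.43920643 -0.03847228  0.025     ]]
```

Emit:
servo_tool --deltas "0 0 0.004 -0.008 -0.018 -0.5 1;0 0 0.004 -0.008 -0.018 -1 1;0 0 0.004 -0.008 -0.018 -1 1;0 0 0.004 -0.008 -0.018 -1 1"

```text
t: 10.0
tool_pos: [0.4386, -0.0392, 0.0928]
tool_rot: [[-0.326, 0.945, -0.002], [0.945, 0.326, 0.0], [0.001, -0.001, -1.0]]
ft_force: [1.3, 0.2, 0.9]
gripper_width: 0.0851
finger_force: 0.0
```

Emit:
servo_tool --deltas "0 0 0 0 0 -0.3 0;0 0 0 0 0 -0.44 0;0 0 0 0 0 -0.44 0;0 0 0 0 0 -0.44 0"

```text
t: 10.4
tool_pos: [0.4409, -0.0397, 0.0511]
tool_rot: [[-0.326, 0.946, 0.005], [0.946, 0.326, 0.0], [-0.001, 0.005, -1.0]]
ft_force: [0.0, -0.3, 0.5]
gripper_width: 0.043
finger_force: 0.0
```

Emit:
servo_tool --deltas "0 0 0 0 0.005 -0.01 -0.3;0 0 0 0 0.005 -0.01 -1;0 0 0 0 0.005 -0.01 -1;0 0 0 0 0.005 -0.01 -1;0 0 0 0 0.005 -0.01 -1;0 0 0 0 0.005 -0.01 -1" --force 60

```text
t: 11.0
tool_pos: [0.4396, -0.0393, 0.0489]
tool_rot: [[-0.325, 0.946, 0.002], [0.946, 0.325, 0.0], [-0.0, 0.002, -1.0]]
ft_force: [-2.1, 0.7, 11.2]
gripper_width: 0.0129
finger_force: 59.0
```

Emit:
servo_tool --deltas "0 0 0 0 0 0.3 -1;0 0 0 0 0 0.7 -1;0 0 0 0 0 1 -1;0 0 0 0 0 1 -1"

```text
t: 11.4
tool_pos: [0.4415, -0.0396, 0.1515]
tool_rot: [[-0.325, 0.946, 0.008], [0.946, 0.325, 0.0], [-0.002, 0.008, -1.0]]
ft_force: [-0.7, 0.2, -0.4]
gripper_width: 0.0132
finger_force: 59.2
```

Emit:
servo_tool --deltas "0 0 0 0.11 0.5 0.5 -1;0 0 0 0.11 0.9 1 -1;0 0 0 0.11 0.9 1 -1;0 0 0 0.11 0.9 1 -1"

```text
t: 11.8
tool_pos: [0.4517, 0.0547, 0.2507]
tool_rot: [[-0.331, 0.944, 0.007], [0.944, 0.331, 0.003], [0.0, 0.008, -1.0]]
ft_force: [0.2, 0.3, -2.2]
gripper_width: 0.0127
finger_force: 59.2
```

Emit:
servo_tool --deltas "0 0 0.04 0.15 0.5 0 -1;0 0 0.08 0.15 1 0 -1;0 0 0.08 0.15 1 0 -1"

```text
t: 12.1
tool_pos: [0.4631, 0.1572, 0.2461]
tool_rot: [[-0.56, 0.829, -0.002], [0.829, 0.56, 0.003], [0.003, 0.0, -1.0]]
ft_force: [-0.6, -0.4, -0.6]
gripper_width: 0.0129
finger_force: 59.1
```

Emit:
servo_tool --deltas "0 0 0.04 0.15 0.5 0 -1;0 0 0.08 0.15 1 0 -1;0 0 0.08 0.15 1 0 -1"

```text
t: 12.4
tool_pos: [0.4774, 0.2575, 0.2458]
tool_rot: [[-0.748, 0.664, -0.002], [0.663, 0.748, 0.004], [0.004, 0.001, -1.0]]
ft_force: [-1.5, 0.9, -1.0]
gripper_width: 0.0124
finger_force: 59.2
```

Emit:
servo_tool --deltas "0 0 0.04 0.14 0.5 0 -1;0 0 0.077 0.14 1 0 -1;0 0 0.077 0.14 1 0 -1;0 0 0.077 0.14 1 0 -1"

```text
t: 12.8
tool_pos: [0.492, 0.351, 0.2452]
tool_rot: [[-0.881, 0.473, -0.003], [0.473, 0.881, -0.002], [0.002, -0.003, -1.0]]
ft_force: [0.3, -0.1, -1.2]
gripper_width: 0.0127
finger_force: 59.3
```

Emit:
servo_tool --deltas "0 0 0 0.02 0.3 0 -1;0 0 0 0.02 0.45 0 -1;0 0 0 0.02 0.45 0 -1;0 0 0 0.02 0.45 0 -1"

```text
t: 13.2
tool_pos: [0.4953, 0.3942, 0.2467]
tool_rot: [[-0.88, 0.475, -0.001], [0.475, 0.88, -0.002], [-0.0, -0.002, -1.0]]
ft_force: [-0.5, -1.1, -1.3]
gripper_width: 0.0127
finger_force: 59.3
```

```bash
python3 - <<'E'
from h import *
c=snap('wrist','w5');s=ctrl.sense(); print(s['t'],np.round(s['tool_pos'],4),np.round(s['tool_rot'],4).tolist(),np.round(s['qpos'],2))
cv2.imwrite('pics/c7.png',c['image'][:,:,::-1])
E
```

```text
13.25 [0.4956 0.3937 0.2469] [[-0.8793, 0.4763, -0.0004], [0.4763, 0.8793, -0.0017], [-0.0005, -0.0017, -1.0]] [-0.61  0.44 -0.14  1.61  0.07  1.1   0.31]
```

View pics/c7.png

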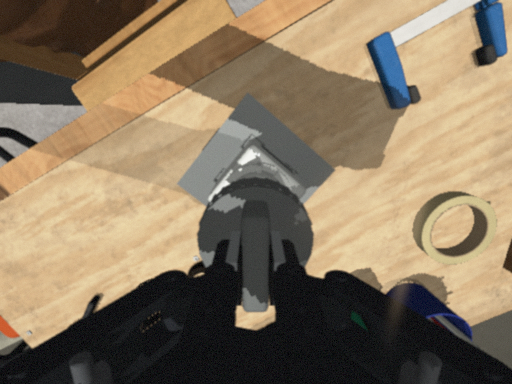

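The lid is held level in the fingers, with the cap at about (255,236) and the tub below it on the box. Next I'll lower it onto the neck.

Emit:
servo_tool --deltas "0 0 0 -0.01 0.025 -0.25 -1;0 0 0 -0.01 0.025 -0.38 -1;0 0 0 -0.01 0.025 -0.44 -1;0 0 0 -0.01 0.025 -0.46 -1;0 0 0 -0.01 0.025 -0.46 -1;0 0 0 -0.01 0.025 -0.46 -1"

```text
t: 13.85
tool_pos: [0.4948, 0.3981, 0.202]
tool_rot: [[-0.88, 0.475, 0.001], [0.475, 0.88, 0.001], [-0.0, 0.001, -1.0]]
ft_force: [-0.9, 0.5, -0.8]
gripper_width: 0.0131
finger_force: 59.3
```

Emit:
servo_tool --deltas "0 0 0 0 0 -0.02 -1;0 0 0 0 0 -0.04 -1;0 0 0 0 0 -0.04 -1"

```text
t: 14.15
tool_pos: [0.4953, 0.3988, 0.2004]
tool_rot: [[-0.88, 0.475, 0.003], [0.475, 0.88, 0.002], [-0.001, 0.003, -1.0]]
ft_force: [-2.8, -2.6, 11.4]
gripper_width: 0.013
finger_force: 61.3
```

Emit:
servo_tool --deltas "0 0 0 -0.008 -0.02 0.01 -1;0 0 0 -0.008 -0.02 0.01 -1;0 0 0 -0.008 -0.02 0 -1;0 0 0 -0.008 -0.02 -0.01 -1;0 0 0 -0.008 -0.02 -0.01 -1"

```text
t: 14.65
tool_pos: [0.495, 0.3983, 0.2002]
tool_rot: [[-0.88, 0.474, 0.005], [0.474, 0.88, 0.005], [-0.002, 0.006, -1.0]]
ft_force: [-0.5, 0.7, 13.5]
gripper_width: 0.0132
finger_force: 61.5
```

Emit:
servo_tool --deltas "0 0 0.02 0 0 0 -1;0 0 0.04 0 0 0 -1;0 0 0.06 0 0 0 -1;0 0 0.08 0 0 0 -1;0 0 0.08 0 0 0 -1"

```text
t: 15.15
tool_pos: [0.4937, 0.3981, 0.2001]
tool_rot: [[-0.971, 0.239, 0.002], [0.239, 0.971, 0.004], [-0.001, 0.004, -1.0]]
ft_force: [-3.1, -1.6, 14.4]
gripper_width: 0.0126
finger_force: 61.9
```

Emit:
servo_tool --deltas "0 0 0.02 0 0 0 -1;0 0 0.04 0 0 0 -1;0 0 0.048 0 0 0 -1;0 0 0.048 0 0 0 -1"

```text
t: 15.55
tool_pos: [0.4934, 0.3959, 0.1966]
tool_rot: [[-0.996, 0.093, -0.0], [0.093, 0.996, -0.0], [0.0, -0.0, -1.0]]
ft_force: [-1.4, -0.7, 0.6]
gripper_width: 0.0127
finger_force: 59.6
```

Emit:
servo_tool --deltas "0 0 0 0.005 0.01 -0.02 -1;0 0 0 0.005 0.01 -0.04 -1;0 0 0 0.005 0.01 -0.05 -1;0 0 0 0.005 0.01 -0.05 -1;0 0 0 0.005 0.01 -0.05 -1"

```text
t: 16.05
tool_pos: [0.4941, 0.3968, 0.1909]
tool_rot: [[-0.996, 0.093, -0.0], [0.093, 0.996, -0.0], [0.0, -0.0, -1.0]]
ft_force: [-0.7, -3.0, -0.5]
gripper_width: 0.0129
finger_force: 59.6
```

Emit:
servo_tool --deltas "0 0 0 0 0.005 -0.02 -1;0 0 0 0 0.005 -0.03 -1;0 0 0 0 0.005 -0.03 -1"

```text
t: 16.35
tool_pos: [0.4942, 0.397, 0.1892]
tool_rot: [[-0.996, 0.093, 0.0], [0.093, 0.996, -0.001], [-0.0, -0.001, -1.0]]
ft_force: [-3.2, -5.4, 7.1]
gripper_width: 0.013
finger_force: 60.7
```

Emit:
servo_tool --deltas "0 0 0 -0.007 -0.012 0 -1;0 0 -0.02 -0.007 -0.012 -0.002 -1;0 0 -0.045 -0.007 -0.012 -0.004 -1;0 0 -0.07 -0.007 -0.012 -0.007 -1;0 0 -0.095 -0.007 -0.012 -0.009 -1;0 0 -0.12 -0.007 -0.012 -0.011 -1;0 0 -0.145 -0.007 -0.012 -0.013 -1;0 0 -0.16 -0.007 -0.012 -0.015 -1" --force 90

```text
t: 17.15
tool_pos: [0.4936, 0.3976, 0.1878]
tool_rot: [[-0.827, 0.562, 0.001], [0.562, 0.827, 0.002], [-0.0, 0.002, -1.0]]
ft_force: [-2.2, -1.5, 5.9]
gripper_width: 0.012
finger_force: 90.7
```

```bash
python3 -c "
from h import *
s=ctrl.sense();print(s['tool_pos'],s['torque'],s['ft_force'],np.degrees(np.arctan2(s['tool_rot'][1][1],s['tool_rot'][0][1])))"
```

```text
[0.49355428 0.3976227  0.18782075] [-0.55309021  0.68618915  0.34024639] [-2.15239057 -1.48087244  5.89719938] 55.801002636670404
```

Emit:
servo_tool --deltas "0 0 -0.02 0 0 -0.002 -1;0 0 -0.045 0 0 -0.004 -1;0 0 -0.07 0 0 -0.007 -1;0 0 -0.095 0 0 -0.009 -1;0 0 -0.12 0 0 -0.011 -1;0 0 -0.145 0 0 -0.013 -1;0 0 -0.16 0 0 -0.015 -1;0 0 -0.16 0 0 -0.015 -1"

```text
t: 17.95
tool_pos: [0.4938, 0.3978, 0.1862]
tool_rot: [[-0.456, 0.89, 0.002], [0.89, 0.456, 0.002], [0.001, 0.003, -1.0]]
ft_force: [-1.8, 0.1, 3.8]
gripper_width: 0.0123
finger_force: 90.4
```

Emit:
servo_tool --deltas "0 0 -0.01 0 0 -0.002 -1;0 0 -0.02 0 0 -0.003 -1;0 0 -0.03 0 0 -0.004 -1;0 0 -0.03 0 0 -0.004 -1"

```text
t: 18.35
tool_pos: [0.4939, 0.3978, 0.186]
tool_rot: [[-0.369, 0.929, 0.002], [0.929, 0.369, 0.003], [0.002, 0.003, -1.0]]
ft_force: [-0.7, 0.0, 5.9]
gripper_width: 0.0119
finger_force: 90.7
```

```bash
python3 -c "
from h import *
s=ctrl.sense();print(s['tool_pos'],s['torque'],s['ft_force'],np.degrees(np.arctan2(s['tool_rot'][1][1],s['tool_rot'][0][1])))"
```

```text
[0.4938959  0.39779505 0.1859849 ] [0.02547926 0.39538064 0.12896963] [-6.58677308e-01  2.18951813e-03  5.94172122e+00] 21.653648109677842
```

Emit:
servo_tool --deltas "0 0 -0.01 0 0 -0.003 -1;0 0 -0.02 0 0 -0.003 -1;0 0 -0.03 0 0 -0.003 -1;0 0 -0.03 0 0 -0.003 -1"

```text
t: 18.75
tool_pos: [0.4935, 0.3969, 0.186]
tool_rot: [[-0.282, 0.959, 0.001], [0.959, 0.282, 0.001], [0.0, 0.002, -1.0]]
ft_force: [-3.1, -2.6, 9.6]
gripper_width: 0.0122
finger_force: 92.4
```

```bash
python3 -c "
from h import *
s=ctrl.sense();print(s['tool_pos'],s['torque'],s['ft_force'],np.degrees(np.arctan2(s['tool_rot'][1][1],s['tool_rot'][0][1])))"
```

```text
[0.49351006 0.39694542 0.18597497] [-0.63607023  0.75021744  1.1527471 ] [-3.13275917 -2.63387754  9.64267979] 16.40723507439317
```

Emit:
servo_tool --deltas "0 0 -0.01 0 0 0 -1;0 0 -0.02 0 0 0 -1;0 0 -0.02 0 0 0 -1"

```text
t: 19.05
tool_pos: [0.4932, 0.3964, 0.186]
tool_rot: [[-0.224, 0.975, 0.001], [0.975, 0.224, -0.001], [-0.001, 0.001, -1.0]]
ft_force: [-3.5, -4.5, 11.8]
gripper_width: 0.0122
finger_force: 100.6
```

```bash
python3 -c "
from h import *
s=ctrl.sense();print(s['tool_pos'],s['torque'],s['ft_force'],np.degrees(np.arctan2(s['tool_rot'][1][1],s['tool_rot'][0][1])))"
```

```text
[0.49324682 0.39640876 0.18597615] [-1.05051645  0.87404229  2.01474997] [-3.50068081 -4.45939024 11.78093814] 12.930207377437034
```

Emit:
servo_tool --deltas "0 0 0.02 0 0 0 -1;0 0 0.02 0 0 0 0.3;0 0 0.02 0 0 0 0.6;0 0 0.02 0 0 0 1;0 0 0.02 0 0 0 1;0 0 0.02 0 0 0 1"

```text
t: 19.65
tool_pos: [0.4934, 0.3964, 0.1843]
tool_rot: [[-0.28, 0.96, -0.0], [0.96, 0.28, -0.0], [-0.0, -0.0, -1.0]]
ft_force: [0.5, 0.1, 0.3]
gripper_width: 0.0829
finger_force: 0.0
```

Emit:
servo_tool --deltas "0 0 0.01 0 0 0.3 1;0 0 0.02 0 0 0.8 1;0 0 0.02 0 0 1 1;0 0 0.02 0 0 1 1"

```text
t: 20.05
tool_pos: [0.4954, 0.3979, 0.2893]
tool_rot: [[-0.34, 0.941, 0.006], [0.941, 0.34, 0.005], [0.003, 0.008, -1.0]]
ft_force: [-0.3, -0.0, 0.0]
gripper_width: 0.0857
finger_force: 0.0
```

```bash
python3 - <<'E'
from h import *
c=snap('wrist','w6');s=ctrl.sense(); print(s['t'],np.round(s['tool_pos'],4),np.round(s['tool_rot'][:2],4).tolist())
i=c['image'][:,:,::-1]; p=proj(c,[[.494,.397,.15]])[0].astype(int);print(p)
x,y=p; y=max(y,75); print(x-95,y-75); cv2.imwrite('pics/c8.png',cv2.resize(i[y-75:y+75,x-95:x+95],None,fx=4,fy=4,interpolation=2))
E
```

```text
20.1 [0.4943 0.3971 0.2867] [[-0.3397, 0.9405, 0.0031], [0.9405, 0.3397, 0.0028]]
[251 190]
156 115
```

View pics/c8.png

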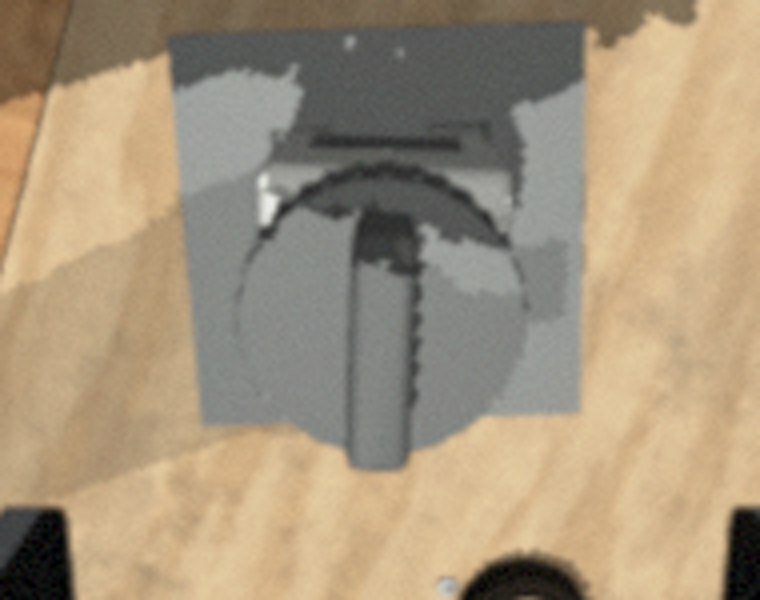

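```bash
python3 - <<'E'
from h import *
c=load('w6');f=lambda P:(np.array(P)+.5)/4-.5+[156,115]
def a(p,z):
    P=ray(c,f(p),z);d=P[1]-P[0];return np.degrees(np.arctan2(d[1],d[0])),np.hypot(*d[:2])
print(a([(347,465),(354,258)],.19),a([(408,465),(412,265)],.19),a([(260,168),(513,170)],.134),a([(168,37),(584,22)],.06))
print(ray(c,f([(382,310)]),.162))
for z in (.162,.165,.173): print(z,a([(238,310),(526,310)],z)[1])
E
```

```text
(np.float64(107.36087238090094), np.float64(0.04653670565601851)) (np.float64(108.98449829049366), np.float64(0.04502893367231636)) (np.float64(19.372378203010605), np.float64(0.06410510741943365)) (np.float64(21.87542564257601), np.float64(0.12893025345667486))
[[0.49309345 0.39839928 0.162     ]]
0.162 0.06809714177340692
0.165 0.06728394183149271
0.173 0.06511540865305496
```

```bash
python3 -c "
from h import *
print(order.finish_job())"
```

```text
the job is handed in; nothing more can be done
None
```

The job is handed in at about 20 s of the 58 s allowed: the tub stands in the box recesses and the lid is screwed to its stop, with the bar within about 1° of square by the last wrist picture. No verdict came back.

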